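Fill up the bottle crate

ROBOT

A 6-joint arm with a two-finger parallel gripper is mounted at the origin on a cart in front of the work surface, level with it; the furniture and walls round the work are solid. World frame = base frame: x ahead of the robot, y to its left, z up, the work surface at z = 0. Lengths are in mm, angles in rad, forces in N, time in s.
With the tool pointing down it reaches from about 325 to 775 mm from the base axis. Payload 5.5 kg.
Tool frame: the origin (TCP) lies on the centre line of the jaws, within the pads' length; the fingertips stand 22 mm ahead of it and the grasp point (between the pads) lies 3 mm ahead of it; z points along the fingers, y is the line along which they close (so a half turn about z gives the same grasp; the last joint's range is limited). The gripper opens to 88 mm and grips with 3 to 60 N. Pads are 20 mm wide; open, the fingers measure 115 mm over their backs; the gripper's body (75 mm by 178 mm) begins 61 mm behind the grasp point.
Start: joints at [1.237, 0.091, 1.231, -0, 1.82, -0.057], TCP at [163.971, 577.174, 244.631] pointing down, gripper open.
Joint ranges: [-2.87, 2.87], [-0.86, 2.18], [0.17, 2.46], [-1.51, 4.65], [0.06, 2.69], [-2.65, 2.65]. Speed limits (rad/s): [2.57, 2.57, 3.01, 3.14, 3.14, 3.14].

INTERFACE

Orientations are given as a rotation vector (axis times angle).
In Python, from station import arm gives the robot as it stands. Calls block until the motion is done:
- arm.reach(position, orientation): joint-space move of the TCP to a pose.
- arm.move_l(position, ori=None, feed=150, max_force=None): straight line of the TCP; ori=None keeps the orientation; feed is the mean speed in mm/s. With max_force (N) it stops when the force on the tool has changed by that much, and returns True; else False.
- arm.move_joints(angles): joint-space move.
- arm.grip(opening): finger opening in mm; the grip force is fixed at half the most; returns when the fingers have stopped.
- arm.sleep(seconds).
- arm.inverse_kinematics(position, orientation): joint angles nearest the present ones, or None.
- arm.observe(): the state.
- arm.get_image(name): name is "side" or "top"; returns (picture, depth): 480x640x3 uint8, red, green, blue; 480x640 float32, mm along the optical axis (not along the pixel's ray), 0 where there is no reading.
- arm.get_calibration(name): a dict with "fx", "fy", "cx", "cy" (pixels), "view" (4x4, takes a point from world to camera coordinates). Camera axes: x right, y up, looking along -z (the intrinsics and any distortion apply to the point x, -y, -z); pixel columns grow to the right and rows downward; lengths in mm; the calibration is good to about 2 mm. A picture is of the moment at which its call begins. get_calibration takes no time and is no camera call.
A pose or a line that the arm cannot do raises arm.IKError and nothing moves.
- arm.hand_in(): hands the job in; it is judged then, once.
The state is a dict: "t": time; "qpos": joint angles; "joint_velocities": joint speeds; "joint_efforts": joint torques, N m; "tool_pos": TCP position; "eef_rot": TCP orientation; "wrist_force": force on the tool from outside, world axes, zero at the start; "moment": the same for the moment, N m; "opening": finger opening in mm; "grip_force": force on a finger pad.
Only numpy, scipy, OpenCV 4.12 (cv2) and the standard library are available. Lean on these libraries where they do the work, as an engineer would, in place of code of your own. Each camera call takes 0.05 s, during which the arm holds its last target. There are 200 camera calls.

TASK

Pack the two oil bottles that stand on their own on the table (away from the big block of stock) into the two empty cells of the small wooden crate, one bottle per cell, standing upright on the crate's floor. Lower each bottle in before letting go rather than dropping it, and never tip a bottle over. The two bottles already in the crate stay in it; leave the crate where it is and the label roll, marker pen and whetstone beside it alone.

Things in the scene. Friction and masses are not known exactly. Their poses are not given: they have to be found in the camera images.
- crate: loose plywood crate, dark steel corners, 162 x 162 x 105 mm, 1.8 kg, walls 8 mm, floor 9 mm; 2 by 2 cells, each 70 x 70 mm, centres at x, y = +-38 mm; divider 6 mm thick, top at 85 mm. A bottle enters only if turned square to the cell (8 mm play a side). Origin: centre of its underside; x, y along its sides, z up; its +y and -y sides have a hand slot
- cell_0 (a point): centre of the floor of one cell of the crate, on the top face of the floor; at the crate's (+x, +y); filled at the start by packed_0
- cell_1 (a point): centre of the floor of one cell of the crate, on the top face of the floor; at the crate's (+x, -y); filled at the start by packed_1
- cell_2 (a point): centre of the floor of one cell of the crate, on the top face of the floor; at the crate's (-x, +y); empty at the start
- cell_3 (a point): centre of the floor of one cell of the crate, on the top face of the floor; at the crate's (-x, -y); empty at the start
- bottle_a: to be packed: square glass bottle of yellow oil, black cap, 55 x 55 x 194 mm, 0.46 kg; square body to 108 mm, shoulders to 144 mm, then round neck and cap, 26 to 30 mm across (take it there, about 165 mm up). Origin: centre of its underside; z up, x and y square to its flat sides. Stands alone on the table
- bottle_b: to be packed: like bottle_a in form, size and origin; stands alone on the table
- packed_0: bottle already in the crate, like bottle_a in form, size and origin; its cap reaches 203 mm above the table, so a carried bottle must pass beside or above it
- packed_1: bottle already in the crate, like bottle_a in form, size and origin; its cap reaches 203 mm above the table, so a carried bottle must pass beside or above it
- label_roll: bystander: white roll of blank labels lying flat, 83 mm in diameter, 44 mm high, origin centre of its underside
- marker_pen: bystander: felt marker lying on its side, 132 mm along its y, 18 mm wide, 20 mm high, origin centre of its underside
- whetstone: bystander: small black whetstone lying flat, 52 x 78 x 21 mm, origin centre of its underside
Things that resemble listed ones, but are neither listed nor needed, are in the scene too. What is shaped like the packed_0 but green is not meant.

How it is judged (in metres and radians):
At the end, for the whole second after the job is handed in: All four bottles stand in the crate, one per cell: underside under 20 mm above the crate's underside (on its 9 mm floor), centre within 75 mm of the crate's centre along each side, leaning under 0.12 rad, slower than 0.03 m/s; the crate is level within 0.08 rad (x of bottle_a in the frame of crate between -0.075 and 0.075 m and y of bottle_a in the frame of crate between -0.075 and 0.075 m and z of each of bottle_a, bottle_b, packed_0, packed_1 in the frame of crate below 0.02 m and angle between each of bottle_a, bottle_b, packed_0, packed_1's own z axis and vertical below 0.12 rad and linear speed of each of bottle_a, bottle_b, packed_0, packed_1 below 0.03 m/s and x of bottle_b in the frame of crate between -0.075 and 0.075 m and y of bottle_b in the frame of crate between -0.075 and 0.075 m and x of packed_0 in the frame of crate between -0.075 and 0.075 m and y of packed_0 in the frame of crate between -0.075 and 0.075 m and x of packed_1 in the frame of crate between -0.075 and 0.075 m and y of packed_1 in the frame of crate between -0.075 and 0.075 m and angle between crate's own z axis and vertical below 0.08 rad); the robot touches nothing.
It fails at once if a bottle tips over (leans more than 0.5 rad) (angle between any of bottle_a, bottle_b, packed_0, packed_1's own z axis and vertical above 0.5 rad).
It fails at once if a bottle is let go over the crate while its underside is still more than 45 mm above the crate's underside ((x of bottle_a in the frame of crate between -0.08 and 0.08 m and y of bottle_a in the frame of crate between -0.08 and 0.08 m and z of bottle_a in the frame of crate above 0.045 m and contact force between bottle_a and the fingers below 0.2 N) or (x of bottle_b in the frame of crate between -0.08 and 0.08 m and y of bottle_b in the frame of crate between -0.08 and 0.08 m and z of bottle_b in the frame of crate above 0.045 m and contact force between bottle_b and the fingers below 0.2 N) or (x of packed_0 in the frame of crate between -0.08 and 0.08 m and y of packed_0 in the frame of crate between -0.08 and 0.08 m and z of packed_0 in the frame of crate above 0.045 m and contact force between packed_0 and the fingers below 0.2 N) or (x of packed_1 in the frame of crate between -0.08 and 0.08 m and y of packed_1 in the frame of crate between -0.08 and 0.08 m and z of packed_1 in the frame of crate above 0.045 m and contact force between packed_1 and the fingers below 0.2 N)).
It fails at once if the crate is shifted by more than 40 mm (distance of crate from where it was at the start of the episode above 0.04 m).
It fails at once if the label roll, the marker pen or the whetstone is shifted by more than 30 mm (distance of any of label_roll, marker_pen, whetstone from where it was at the start of the episode above 0.03 m).
It also fails if it takes over 67 s, if anything falls off the work surface, if the arm or the gripper's body presses on something with over 40 N, if the wrist force passes 120 N, or if a joint passes its speed limit or range.

## Working session

There is one attempt and no reset: what is moved stays moved. The work goes in short steps, each a Python script; the robot and the scene stay as the last script left them, time stands still between calls to the robot, and variables do not carry over. Pictures are saved under pics/ and viewed, at most 10 in all, crops included, and the job is handed in when it is done.

```bash
mkdir -p pics; ls
python3 - <<'E'
from station import arm
import cv2,numpy as np
np.set_printoptions(precision=3,suppress=True)
for n in("top","side"):
    p,d=arm.get_image(n); np.savez(n+"0.npz",p=p,d=d); cv2.imwrite(f"pics/{n}0.png",p[:,:,::-1]); print(n,arm.get_calibration(n),d.min(),d.max())
print(arm.observe())
E
```

```text
pics
top {'fx': 475.8178970305584, 'fy': 475.8178970305584, 'cx': 315.6646892557131, 'cy': 245.06240006614038, 'view': array([[  -0.024,   -1.   ,    0.01 , -291.569],
       [   0.984,   -0.022,    0.177, -462.508],
       [  -0.177,    0.014,    0.984, -817.755],
       [   0.   ,    0.   ,    0.   ,    1.   ]])} 0.0 1963.6307
side {'fx': 433.7951671070806, 'fy': 433.7951671070806, 'cx': 309.36416522636455, 'cy': 242.9955324795072, 'view': array([[   -0.267,     0.964,    -0.018,   418.75 ],
       [   -0.673,    -0.173,     0.72 ,   239.562],
       [    0.69 ,     0.204,     0.694, -1240.533],
       [    0.   ,     0.   ,     0.   ,     1.   ]])} 0.0 3867.9202
{'t': 0.1, 'qpos': array([ 1.237,  0.092,  1.232,  0.   ,  1.82 , -0.057]), 'joint_velocities': array([ 0.   , -0.001, -0.003,  0.   , -0.001,  0.   ]), 'joint_efforts': array([  0.003, -44.786, -40.757,   0.07 ,   0.029,  -0.   ]), 'tool_pos': array([163.879, 576.946, 243.626]), 'eef_rot': array([-0.433, -3.111,  0.003]), 'wrist_force': array([ 0.413,  0.273, -0.226]), 'moment': array([-0.026, -0.042, -0.009]), 'grip_force': 0.0, 'opening': 87.78642652375859}
```

View pics/top0.png

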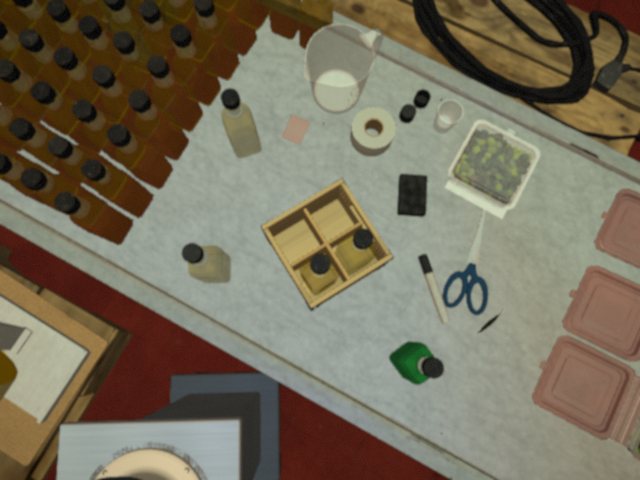

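View pics/side0.png

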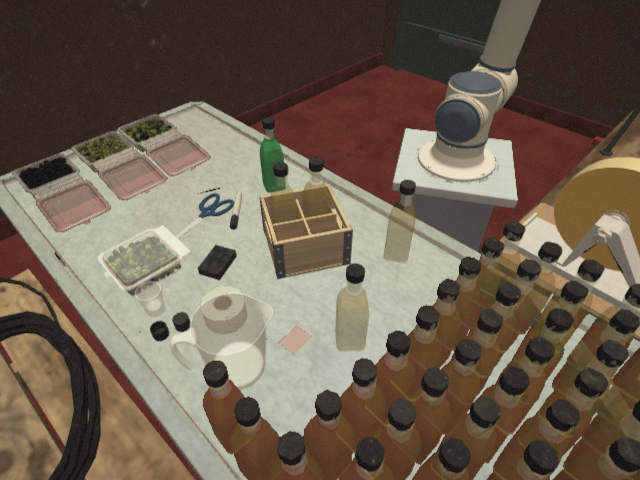

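The top view shows these candidates:
- Two lone yellow bottles with caps at (232,99) and (192,253). In the side view they are at (355,275) and (407,190).
- A green decoy at (420,365).
- Packed caps at (320,263) and (363,238), in the crate centred near (328,243). Its two upper-left cells are empty.

The two yellow ones match the description, because they are yellow, square and away from the stock. I'll confirm them in a crop and triangulate.

```bash
cat > h.py <<'E'
import numpy as np,cv2
from station import arm
np.set_printoptions(precision=3,suppress=True)
C={n:arm.get_calibration(n) for n in("top","side")}
def ray(n,uv):
    c=C[n];V=np.array(c["view"]);R=V[:3,:3];t=V[:3,3]
    d=np.array([(uv[0]-c["cx"])/c["fx"],-(uv[1]-c["cy"])/c["fy"],-1.])
    return -R.T@t,R.T@d
def plane(n,uv,z):
    o,d=ray(n,uv);return o+d*(z-o[2])/d[2]
def tri(a,b):
    o1,d1=ray("top",a);o2,d2=ray("side",b)
    s=np.linalg.lstsq(np.c_[d1,-d2],o2-o1,rcond=None)[0]
    p,q=o1+s[0]*d1,o2+s[1]*d2
    return (p+q)/2,np.linalg.norm(p-q)
def proj(n,P):
    c=C[n];V=np.array(c["view"]);p=V[:3,:3]@np.array(P,float)+V[:3,3]
    return np.array([c["cx"]+c["fx"]*p[0]/-p[2],c["cy"]-c["fy"]*p[1]/-p[2]])
def dark(img,uv,r=17,th=60):
    u,v=uv;g=img.max(2)[v-r:v+r,u-r:u+r]
    k,l,s,c=cv2.connectedComponentsWithStats((g<th).astype(np.uint8))
    i=1+np.argmax(s[1:,4]);return c[i]+[u-r,v-r],s[i,2:5]
def dpt(n,d,uv):
    o,r=ray(n,uv);return o+r*d[int(round(uv[1])),int(round(uv[0]))]
E
python3 - <<'E'
from h import *
T=np.load("top0.npz");S=np.load("side0.npz")
for nm,a,b in[("far",(232,99),(355,274)),("near",(192,253),(407,187)),("p1",(320,263),(316,164)),("p2",(363,238),(281,170))]:
    ca,sa=dark(T["p"],a);cb,sb=dark(S["p"],b);print(nm,ca,sa,cb,sb,*tri(ca,cb),dpt("top",T["d"],ca),dpt("side",S["d"],cb))
# crate rim corners rough
for uv in[(263,227),(341,181),(392,258),(312,308)]: print("rim",plane("top",uv,105))
def crop(p,u,v,w=100,h=75): return cv2.resize(p[v-h//2:v+h//2,u-w//2:u+w//2],(400,300),interpolation=cv2.INTER_CUBIC)
m=np.vstack([np.hstack([crop(T["p"],240,128),crop(T["p"],205,262)]),np.hstack([crop(S["p"],352,310,120,90),crop(S["p"],402,222,120,90)])])
cv2.imwrite("pics/crop1.png",m[:,:,::-1])
m=cv2.resize(T["p"][170:320,228:428],(800,600),interpolation=cv2.INTER_CUBIC);cv2.imwrite("pics/crate.png",m[:,:,::-1])
E
```

```text
far [230.282  99.198] [ 18  20 273] [354.707 273.729] [ 18  20 273] [ 669.249 -170.599  184.06 ] 1.6795146396757645 [ 663.481 -171.619  194.926] [ 679.168 -170.096  194.87 ]
near [192.777 253.337] [ 20  18 282] [406.472 190.   ] [ 15  11 108] [ 422.889 -115.712  178.723] 2.6650186611098294 [ 420.421 -117.745  192.443] [ 432.451 -116.89   185.294]
p1 [319.792 263.178] [ 19  20 303] [315.987 164.664] [ 15  15 149] [ 401.533 -305.507  192.737] 0.34735304312316617 [ 400.281 -305.145  201.384] [ 411.111 -303.097  199.346]
p2 [362.555 238.312] [ 19  20 292] [279.911 169.886] [ 15  14 158] [ 437.713 -370.93   193.008] 1.6933501117157113 [ 435.719 -369.05   202.168] [ 448.133 -367.859  200.572]
rim [ 477.415 -213.166  105.   ]
rim [ 555.386 -347.32   105.   ]
rim [ 419.821 -428.085  105.   ]
rim [ 340.083 -292.672  105.   ]
```

View pics/crop1.png

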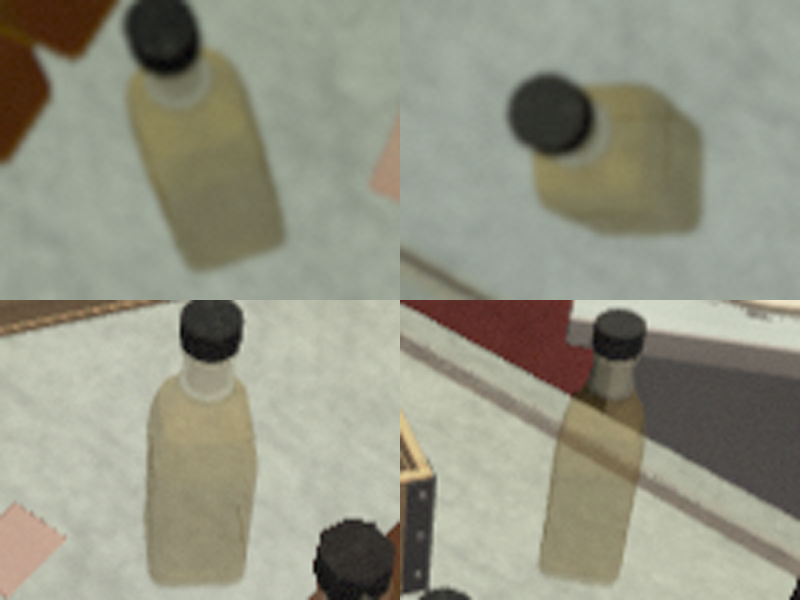

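View pics/crate.png

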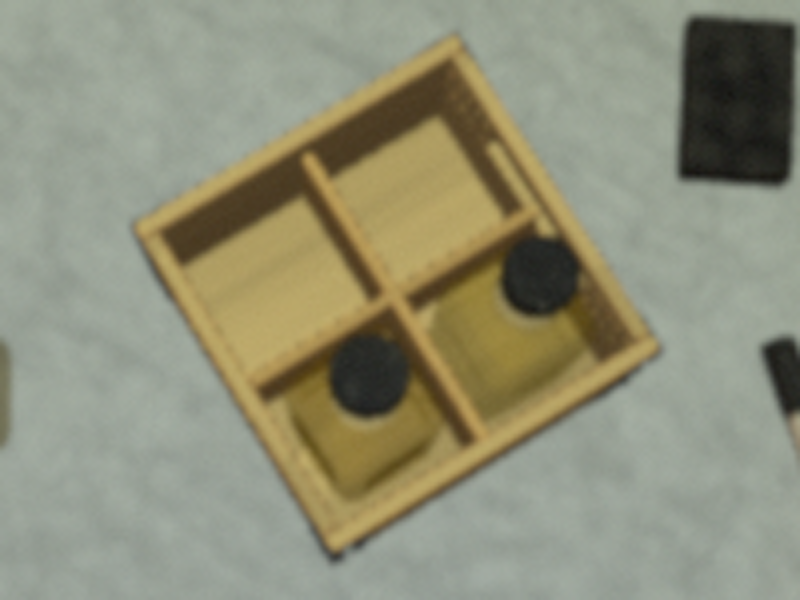

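The crops confirm both bottles are clear square ones with pale yellow oil and black caps. The near bottle's base corner is near (230,282) and the far bottle's base edge runs (239,158)–(261,151). The crate crop shows the upper-left pair of cells empty and the hand slot in the right wall, so crate −x points up-left in the image. Next I'll get yaw from depth points and refine the crate pose.

```bash
cat >> h.py <<'E'
def cloud(n,d):
    c=C[n];V=np.array(c["view"]);v,u=np.mgrid[0:480,0:640]
    P=np.stack([(u-c["cx"])/c["fx"],-(v-c["cy"])/c["fy"],-np.ones_like(u,float)],-1)*d[...,None]
    return (P[d>0]-V[:3,3])@V[:3,:3]
def box(P,ctr,r,z0,z1):
    m=(np.hypot(*(P[:,:2]-ctr).T)<r)&(P[:,2]>z0)&(P[:,2]<z1)
    return P[m]
def rect(Q):
    return cv2.minAreaRect(Q[:,:2].astype(np.float32))
E
python3 - <<'E'
from h import *
L={n:np.load(n+"0.npz") for n in C}
W={n:cloud(n,L[n]["d"]) for n in C}
for nm,c in[("far",(668,-171)),("near",(422,-116))]:
    for n in W:
        Q=box(W[n],c,48,15,100);k=box(W[n],c,30,150,215)
        print(nm,n,len(Q),rect(Q) if len(Q)>3 else"", "capz",np.percentile(k[:,2],[50,95,99]))
    Q=np.vstack([box(W[n],c,48,15,100) for n in W]);print("both",rect(Q))
    for n in W:
        k=box(W[n],c,30,188,215);print(" captop",len(k),rect(k) if len(k)>3 else "")
c=(448,-320)
for n in W:
    Q=box(W[n],c,130,98,110);print("rim",n,len(Q),rect(Q),np.median(Q[:,2]))
for a,b in[((263,227),(342,187)),((341,181),(272,240)) ]:pass
P=W["top"];m=(P[:,2]>60)&(P[:,1]>-230)&(P[:,0]>500);print("stock top z",np.percentile(P[m][:,2],[90,99]))
# wood rim contour
hsv=cv2.cvtColor(L["top"]["p"],cv2.COLOR_RGB2HSV);m=((hsv[...,1]>70)&(hsv[...,2]>110)).astype(np.uint8);M=np.zeros_like(m);M[170:320,250:400]=m[170:320,250:400]
M=cv2.morphologyEx(M,cv2.MORPH_CLOSE,np.ones((3,3)))
ct=max(cv2.findContours(M,0,2)[0],key=cv2.contourArea)[:,0]
X=np.array([plane("top",q,105) for q in ct.astype(float)]);print("rimcol",rect(X))
m=cv2.resize(L["side"]["p"][150:290,240:380],(600,600),interpolation=cv2.INTER_CUBIC);cv2.imwrite("pics/crside.png",m[:,:,::-1])
E
```

```text
far top 543 ((661.2650146484375, -171.75015258789062), (39.879268646240234, 53.98897933959961), 17.05598258972168) capz [192.139 194.876 195.607]
far side 886 ((684.5372314453125, -176.1074676513672), (65.63953399658203, 34.878028869628906), 71.40184783935547) capz [187.674 194.645 195.451]
both ((668.0970458984375, -170.4390106201172), (53.71158218383789, 55.48981857299805), 17.05598258972168)
 captop 278 ((667.9083251953125, -169.6387481689453), (29.558349609375, 28.140975952148438), 86.36123657226562)
 captop 244 ((668.6284790039062, -171.54881286621094), (27.617694854736328, 28.34017562866211), 11.969318389892578)
near top 372 ((409.7882995605469, -128.2403564453125), (32.54654312133789, 66.88484191894531), 47.63377380371094) capz [192.528 194.953 195.86 ]
near side 749 ((429.11480712890625, -116.30471801757812), (41.010887145996094, 54.8537483215332), 3.5300638675689697) capz [182.695 194.266 195.064]
both ((421.7951354980469, -117.00553131103516), (55.045982360839844, 53.90913772583008), 0.5511147975921631)
 captop 313 ((421.7984313964844, -115.85696411132812), (28.17170524597168, 28.83340072631836), 88.43611907958984)
 captop 141 ((422.07525634765625, -117.03315734863281), (28.731422424316406, 27.545673370361328), 48.55023956298828)
rim top 1953 ((450.84881591796875, -319.41656494140625), (164.46429443359375, 164.580810546875), 30.375940322875977) 103.95989172141323
rim side 1090 ((450.83050537109375, -320.52630615234375), (165.13079833984375, 163.93698120117188), 30.087642669677734) 104.2348283864844
stock top z [193.298 195.721]
rimcol ((449.8273620605469, -319.1017150878906), (162.5582733154297, 162.74729919433594), 30.343002319335938)
```

View pics/crside.png

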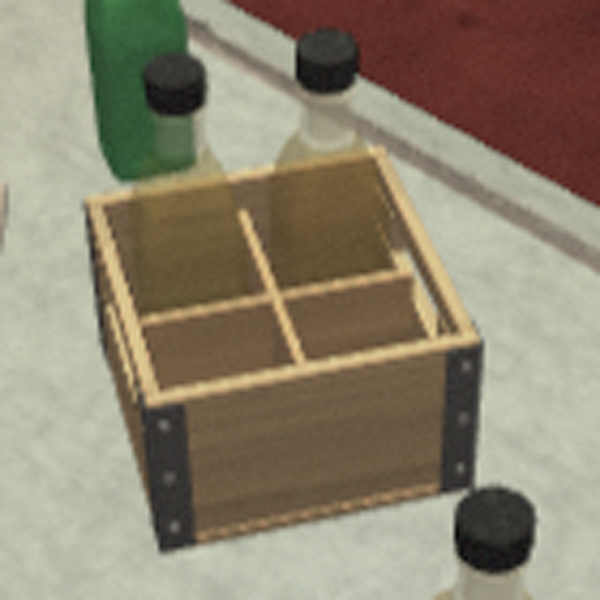

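Depth from both views agrees:

| Item | Position (mm) | Yaw | Height |
|---|---|---|---|
| Far bottle | (668,−170.5) | 17.1° | top 195 |
| Near bottle | (422,−116.5) | ≈0.5° | top 195 |
| Crate | (450.6,−319.6) | 30.3° | rim ≈104 |

The side crop shows the two front cells, around (215,350) and (350,310) in the crop, empty. I'll pick the far bottle first and hover it over its cell.

```bash
cat >> h.py <<'E'
from scipy.spatial.transform import Rotation as Ro
def ori(psi): return (Ro.from_euler("z",psi,degrees=True)*Ro.from_euler("x",180,degrees=True)).as_rotvec()
cr=np.array([450.6,-319.6]);cy=30.3
a=np.array([np.cos(np.radians(cy)),np.sin(np.radians(cy))]);b=np.array([a[1],-a[0]])
cellA=cr+38*a+38*b;cellB=cr+38*a-38*b
def show(c,r=48,z0=15,z1=100):
    Q=[box(cloud(n,arm.get_image(n)[1]),c,r,z0,z1) for n in C]
    return rect(np.vstack(Q)),[len(q) for q in Q]
def pick(xy,yaw,cell,psi):
    """grasp at the neck, hover square over the cell with the underside at 130"""
    arm.reach([*xy,300],ori(psi));arm.grip(60)
    arm.move_l([*xy,168]);arm.grip(15)
    s=arm.observe();print("grip",s["opening"],s["grip_force"],s["t"])
    arm.move_l([*xy,298],feed=120)
    print("lifted",arm.observe()["opening"])
    arm.move_l([*cell,298],ori(psi+cy-yaw),feed=120);arm.sleep(.4)
    s=arm.observe();print(s["opening"],s["wrist_force"],s["tool_pos"],s["t"])
    print("held",show(cell,50,135,232),cell)
E
python3 - <<'E'
from h import *
for xy,psi in[((668.2,-170.5),75),(cellA,88.3),((422,-116.5),60),(cellB,90)]:
    for z in(168,300): print(xy,arm.inverse_kinematics([*xy,z],ori(psi)))
s=arm.observe();arm.move_l([*s["tool_pos"][:2],300])
pick((668.2,-170.5),17.06,cellA,75)
p,_=arm.get_image("side");cv2.imwrite("pics/hover1.png",p[100:340,200:520,::-1])
E
```

```text
(668.2, -170.5) [-0.299  0.334  1.09  -0.     1.718 -0.037]
(668.2, -170.5) [-0.299  0.372  0.808 -0.     1.961 -0.037]
[ 502.581 -333.237] [-0.642  0.097  1.36   0.     1.685 -0.612]
[ 502.581 -333.237] [-0.642  0.119  1.103  0.     1.92  -0.612]
(422, -116.5) [-0.347 -0.357  1.775 -0.     1.723  0.176]
(422, -116.5) [-0.347 -0.323  1.514 -0.     1.95   0.176]
[ 464.237 -267.619] [-0.586 -0.084  1.541  0.     1.684 -0.586]
[ 464.237 -267.619] [-0.586 -0.063  1.288  0.     1.917 -0.586]
grip 25.597791036868223 30.0001260638237 6.0667
lifted 25.463182872646826
25.353952978263152 [-0.485 -0.393 -3.953] [ 502.637 -333.172  297.974] 9.7833
held (((516.6558227539062, -332.60186767578125), (40.29874801635742, 66.58113098144531), 2.1751089096069336), [41, 1223]) [ 502.581 -333.237]
```

View pics/hover1.png

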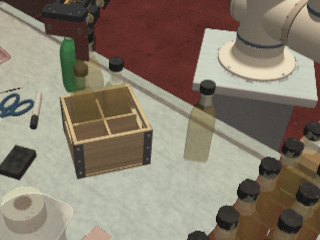

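The far bottle's spot is now empty and the gripper at about (80,10) in the crop holds something above the frame. My crop was too low, so I'll look higher and check the yaw.

Run:
```python
from h import *
print(proj("side",[*cellA,130]),proj("side",[*cellA,295]))
p,d=arm.get_image("side");t,_=arm.get_image("top")
u,v=proj("side",[*cellA,190]).astype(int);v0=max(v-75,0);u0=max(u-80,0)
cr1=cv2.resize(p[v0:v0+150,u0:u0+160],(400,375),interpolation=cv2.INTER_CUBIC)
cr2=cv2.resize(t[100:330,200:445],(400,375))
cv2.imwrite("pics/hover1b.png",np.hstack([cr1,cr2])[:,:,::-1]);print(u0,v0)
P=box(cloud("side",d),cellA,60,135,235)
for z in range(135,235,20):
    q=P[(P[:,2]>=z)&(P[:,2]<z+20)];print(z,len(q),q[:,:2].min(0),q[:,:2].max(0))
q=P[(P[:,2]>140)&(P[:,2]<225)]
h=cv2.convexHull(q[:,:2].astype(np.float32))[:,0];print(h)
```

```text
[290.061 216.743] [285.451 144.711]
208 117
135 241 [ 500.671 -364.597] [ 535.935 -300.698]
155 230 [ 498.272 -366.586] [ 536.143 -301.031]
175 257 [ 498.34  -366.469] [ 536.384 -301.25 ]
195 253 [ 498.732 -366.416] [ 537.209 -301.198]
215 286 [ 500.424 -365.235] [ 536.827 -301.057]
[[ 537.209 -341.699]
 [ 536.438 -335.057]
 [ 519.606 -306.597]
 [ 515.942 -301.56 ]
 [ 513.271 -300.698]
 [ 509.726 -301.031]
 [ 507.49  -301.25 ]
 [ 505.629 -301.693]
 [ 504.111 -302.095]
 [ 498.272 -366.586]
 [ 500.014 -366.087]
 [ 505.029 -363.513]
 [ 529.282 -349.111]
 [ 533.022 -346.73 ]
 [ 534.939 -345.485]
 [ 536.827 -343.13 ]]
```

View pics/hover1b.png

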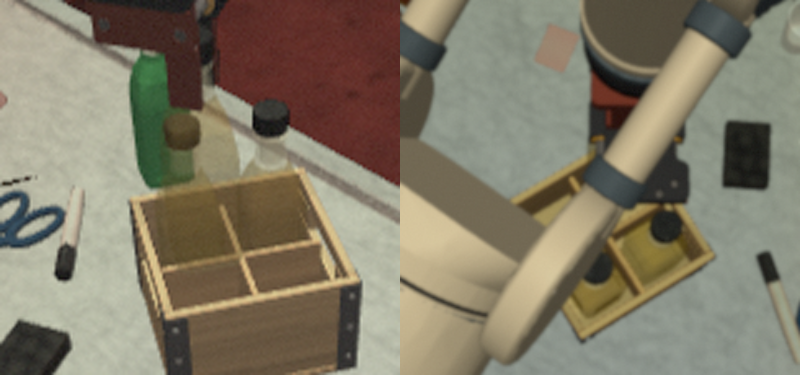

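The left crop shows the bottle hanging upright over the front-left cell, with its edges about 30.5° (crate 30.3°) and centred within 1.5 mm. I'll lower it, release it, then pick the near bottle.

```bash
cat >> h.py <<'E'
def place(cell):
    hit=arm.move_l([*cell,195],feed=100,max_force=8);s=arm.observe();print("down",hit,s["tool_pos"],s["wrist_force"])
    if hit and s["tool_pos"][2]>200: return False
    hit=arm.move_l([*cell,174],feed=25,max_force=5);s=arm.observe();print("seat",hit,s["tool_pos"],s["wrist_force"],s["opening"])
    if s["tool_pos"][2]>190: return False
    arm.grip(50);arm.sleep(.2);arm.move_l([*cell,300],feed=120);print("t",arm.observe()["t"]);return True
E
python3 - <<'E'
from h import *
if place(cellA):
    pick((422,-116.5),0.5,cellB,60)
    d=arm.get_image("side")[1]
    q=box(cloud("side",d),cellB,45,140,225);print(len(q));print(cv2.convexHull(q[:,:2].astype(np.float32))[:,0], cellB)
    p,_=arm.get_image("side");cv2.imwrite("pics/hover2.png",cv2.resize(p[80:300,200:480],(700,550))[:,:,::-1])
E
```

```text
down False [ 502.893 -333.489  196.121] [-0.66  -0.051 -3.5  ]
seat True [ 502.316 -333.066  176.878] [ 0.311 -0.56   4.508] 25.56220995573002
t 13.8667
grip 25.606695996373297 29.989581406116486 16.85
lifted 25.826451510956833
25.586917313776258 [ 0.553  0.216 -5.718] [ 464.223 -267.486  298.119] 19.9417
held (((479.1895446777344, -270.3623962402344), (67.95011901855469, 38.8145637512207), 76.39878845214844), [16, 1248]) [ 464.237 -267.619]
1077
[[ 498.844 -272.061]
 [ 480.473 -240.867]
 [ 477.745 -236.774]
 [ 474.117 -235.65 ]
 [ 471.917 -235.501]
 [ 470.13  -235.508]
 [ 467.604 -235.568]
 [ 467.205 -236.155]
 [ 457.681 -301.14 ]
 [ 459.959 -300.566]
 [ 461.122 -300.194]
 [ 465.971 -298.173]
 [ 488.438 -285.021]
 [ 495.343 -280.554]
 [ 498.413 -278.025]] [ 464.237 -267.619]
```

View pics/hover2.png

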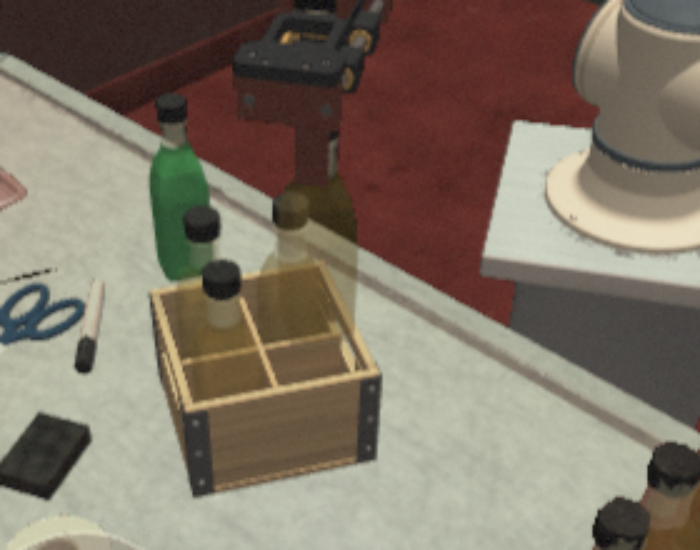

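Bottle one stands in its cell, cap at (222,278). Bottle two hangs upright over the last empty cell, yaw 30.5° and centred, so I'll place it.

Run:
```python
from h import *
if place(cellB):
    s=arm.observe();arm.reach([420,100,320],ori(100));arm.sleep(.3)
    W={}
    for n in C:
        p,d=arm.get_image(n);W[n]=cloud(n,d)
        if n=="top": t=p
        else: sd=p
    for nm,c in[("A",cellA),("B",cellB),("p2",cellA-76*a),("p1",cellB-76*a)]:
        for n in W:
            q=box(W[n],c,32,190,225);print(nm,n,c,q[:,:2].mean(0) if len(q) else 0,np.percentile(q[:,2],[50,98]) if len(q) else 0)
    Q=box(W["top"],cr,130,98,110);print(rect(Q))
    cv2.imwrite("pics/end.png",np.hstack([cv2.resize(t[150:330,220:420],(400,360)),cv2.resize(sd[120:300,220:420],(400,360))])[:,:,::-1])
    print(arm.observe()["t"])
```

```text
down False [ 464.558 -267.84   196.031] [-0.826 -0.044 -5.754]
seat True [ 463.573 -267.538  176.865] [-2.386  0.75   6.072] 25.57721770935154
t 23.9833
A top [ 502.581 -333.237] [ 501.395 -331.88 ] [202.19  204.644]
A side [ 502.581 -333.237] [ 506.758 -332.041] [201.814 203.956]
B top [ 464.237 -267.619] [ 462.688 -266.835] [202.07  204.819]
B side [ 464.237 -267.619] [ 467.776 -267.078] [201.591 204.15 ]
p2 top [ 436.963 -371.581] [ 435.017 -368.986] [202.037 204.358]
p2 side [ 436.963 -371.581] [ 440.21  -369.404] [201.811 204.478]
p1 top [ 398.619 -305.963] [ 399.096 -304.67 ] [202.699 205.014]
p1 side [ 398.619 -305.963] [ 404.092 -305.023] [202.237 204.822]
((450.67425537109375, -319.281982421875), (164.29637145996094, 164.20086669921875), 30.325305938720703)
25.7667
```

View pics/end.png

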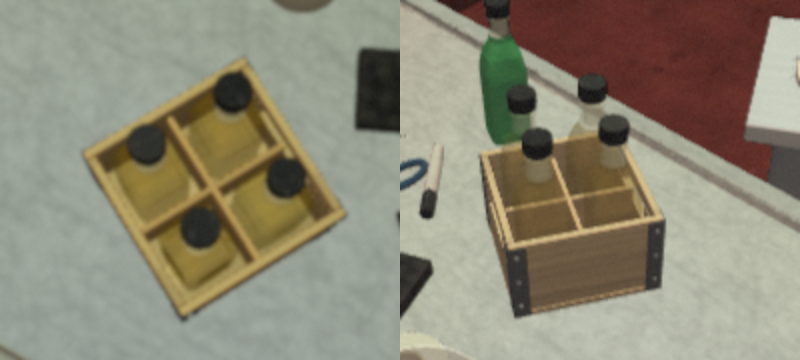

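Both views show four upright bottles, one in each cell. All caps are about 203 mm high, the crate has not moved, and the arm is clear.

```bash
python3 -c "
from station import arm
print(arm.hand_in())"
```

```text
the job is handed in; nothing more can be done
None
```

Both lone oil bottles now stand upright in the crate's two empty cells, and I handed the job in at about 26 s with the crate unmoved; no verdict came back.

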